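# Raise the sash of a solder-fume cabinet to its pointer

### The job

Open the solder-fume cabinet for work: with your fingertips beneath the lip along the lower edge of its counterweighted sliding window, push the window up until the lip is level with the tip of the pointer on the side frame, without running it past, then take your hand away. Only push from beneath: do not grip the lip or press on it from above, and do not shift the pointer. Leave everything else on the bench and in the cabinet where it stands.

Things in the scene. Friction and masses are not known exactly. Their poses are not given: they have to be found in the camera images.
- cabinet: clear solder-fume cabinet fixed to the bench, 460 wide (y), 325 deep, 426 high (510 over the fan box), floor tray 20 thick. Origin on the bench below it, 205 mm behind the tray's front edge; x from front to back, z up. The front leans back (towards +x) 30 degrees from upright; the window slides in it between two jambs at y = +-215 mm, each 30 wide. The front is open below the window.
- sash (a joint): slide of the window up the leaning front, m: 0 at its lower stop, where it starts (the lip about 85 mm above the bench, a slot left open below), up to 0.215; grows as it rises. Balanced by counterweights, it stays where it is left; moving it takes about 4 N of friction plus 12 N per m/s.
- lip: the window's lip, a dark metal flange 12 thick and 360 long, square to the window. Origin on the window plane at mid-thickness and mid-length. z is the direction of sliding (up the slope), y along the lip, -x out towards the robot: the flange reaches from x = -7 to -37 mm, underside at z = -6, top at z = +6 mm. Rail and pane lie within 7 mm of x = 0; nothing hangs below z = -6 mm.
- lip_top: the upper 4 mm of the same lip (z = +2 to +6 mm in the same frame and with the same origin as lip): not to be pressed or gripped
- lip_nose (a point): point on the lip's front edge at mid-length and mid-thickness, 37 mm out from the window plane, axes as lip; 6 mm above the underside along z
- pointer_tip (a point): tip of the black triangular pointer (20 high) clamped to the left (+y) jamb; it points at the end of the lip, 4 mm beyond it and as far out as its front edge. Axes as lip. The lip is level when lip_nose and pointer_tip have the same coordinate along this z. The pointer can slide on its jamb but must not be moved.
- circuit_board: loose brown circuit board, 100 x 160 x 4 (16 with parts), on the cabinet's floor; origin under its centre
- tip_cleaner: loose tin with brass wool, diameter 64, 38 high, on the cabinet's floor; origin under its centre
- solder_reel: loose reel of solder on end, diameter 54, 45 high, on the bench in front of the cabinet; origin under its centre
- flux_bottle: loose clear bottle, diameter 32, 80 high, on the bench before the cabinet's right side; origin under its centre
- screwdriver: loose screwdriver 170 long, about 25 high, lying on the bench in front of the cabinet; its x runs along it, handle to -x
- multimeter: loose grey handheld multimeter lying on its back, 165 x 80 x 34 (44 at its dial), on the bench to the right; origin under its centre
- parts_tray: loose shallow white tray of small parts, 100 x 150 x 35, on the bench to the left; origin under its centre

How it is judged:
By the outcome, as a careful person would: the job done as asked, in the order asked, and still so for the second after the job is handed in, with the robot touching nothing.
It also fails if it takes over 38 s, if anything falls off the work surface, if the arm or the gripper's body presses on something with over 40 N, if the wrist force passes 120 N, or if a joint passes its speed limit or range.

### The arm

A 6-joint arm with a two-finger parallel gripper is mounted at the origin on the work surface. World frame = base frame: x ahead of the robot, y to its left, z up, the work surface at z = 0. Lengths are in m, angles in rad, forces in N, time in s.
With the tool pointing down it reaches from about 0.425 to 0.95 m from the base axis. Payload 3.5 kg.
Tool frame: the origin (TCP) lies midway between the tips of the shut fingers; the grasp point (between the pads) lies grip_depth behind it (grip_depth is the distance from the TCP to the grasp point, in m); x points along the fingers, z is the direction in which the jaws open and shut, and the axes are right-handed (so a half turn about x gives the same grasp; the last joint's range is limited). The gripper opens to 85 mm and grips with 20 to 120 N. Pads are 22 mm wide; open, the fingers measure 114 mm over their backs; the gripper's body (76 mm by 85 mm) begins 54 mm behind the grasp point. The pads swing forward as they close: fully open they stand 13 mm farther back than shut.
Start: joints at [-1.292, 0.286, 1.577, -0, 1.279, -0.15], TCP at [0.281, -0.614, 0.231] pointing down, gripper open.
Joint ranges: [-2.77, 2.77], [-0.9, 2.22], [0.21, 2.48], [-1.53, 4.67], [0.24, 2.81], [-2.84, 2.84]. Speed limits (rad/s): [2.79, 2.79, 3.14, 3.14, 3.14, 3.14].

### API

Orientations are given as [roll, pitch, yaw] about the fixed x, y, z axes, in that order (R = Rz(yaw) Ry(pitch) Rx(roll)).
In Python, from station import * gives the robot as it stands. The module is installed in compiled form; this text tells all that it offers. Calls block until the motion is done:
- move_to(position, orientation): joint-space move of the TCP to a pose.
- move_l(position, v=0.15, frame=None, threshold=None): straight line of the TCP; frame=None keeps the orientation; v is the mean speed in m/s. With threshold (N) it stops when the force on the tool has changed by that much, and returns True; else False.
- goto_joints(angles): joint-space move.
- release() and clamp(force=None): open the fingers fully, or close them until they stop; force is the grip in N (None keeps the last).
- pause(seconds).
- ik(position, orientation): joint angles nearest the present ones, or None.
- state(): the state.
- read_camera(name): name is "scene" or "top" or "wrist"; returns (picture, depth): 384x512x3 uint8, red, green, blue; 384x512 float32, m along the optical axis (not along the pixel's ray), 0 where there is no reading.
- calibration(name): a dict with "mtx" (3x3 intrinsics, pixels), "position" and "rotation" of the camera in the world; the wrist camera has in their place "hand_eye" (4x4, takes a point from camera to tool coordinates, whose origin is the TCP and whose axes are the tool frame's). Camera axes: x right, y down, z forward; pixel columns grow to the right and rows downward; lengths in m; the calibration is good to about 2 mm. A picture is of the moment at which its call begins: read the wrist's pose just before it. calibration takes no time and is no camera call.
A pose or a line that the arm cannot do raises MotionError and nothing moves.
- finish_job(): hands the job in, once; it reports no verdict.
The state is a dict: "clock": time; "joint_positions": joint angles; "qd": joint speeds; "joint_efforts": joint torques, N m; "ee_pos": TCP position; "ee_rot": TCP orientation; "ft_force": force on the tool from outside, world axes, zero at the start; "moment": the same for the moment, N m; "width": opening from 0.0 (shut) to 1.0 (fully open).
Only numpy, scipy, OpenCV 4.12 (cv2) and the standard library are available. Lean on these libraries where they do the work, as an engineer would, in place of code of your own. Each camera call takes 0.05 s, during which the arm holds its last target.

## Working session

There is one attempt and no reset: what is moved stays moved. The work goes in short steps, each a Python script; the robot and the scene stay as the last script left them, time stands still between calls to the robot, and variables do not carry over. Pictures are saved under pics/ and viewed, and the job is handed in when it is done.

```bash
mkdir -p pics
python3 - <<'E'
from station import *
import cv2,numpy as np
s=state();print({k:np.round(v,3).tolist() for k,v in s.items()})
for n in("scene","top","wrist"):
    p,d=read_camera(n);np.savez(f"pics/{n}0.npz",p=p,d=d)
    cv2.imwrite(f"pics/{n}0.png",p[:,:,::-1])
    c=calibration(n);print(n,{k:np.round(v,4).tolist() for k,v in c.items()}, (d>0).mean())
E
```

```text
{'clock': 0.0, 'joint_positions': [-1.292, 0.287, 1.578, -0.0, 1.279, -0.15], 'qd': [0.001, -0.001, -0.002, 0.0, -0.001, -0.001], 'joint_efforts': [-0.0, -40.598, -29.263, -0.0, 0.006, -0.0], 'ee_pos': [0.281, -0.613, 0.23], 'ee_rot': [2.993, 1.568, 1.851], 'ft_force': [-0.033, -0.723, -0.449], 'moment': [0.028, -0.054, -0.019], 'width': 1.004}
scene {'mtx': [[358.9815, 0.0, 256.8806], [0.0, 358.9815, 189.029], [0.0, 0.0, 1.0]], 'position': [0.3053, 0.2814, 1.2007], 'rotation': [-2.8105, 0.0018, -2.4304]} 0.9957173665364584
top {'mtx': [[422.9292, 0.0, 246.8428], [0.0, 422.9292, 197.9192], [0.0, 0.0, 1.0]], 'position': [0.2686, -0.0109, 1.4758], 'rotation': [-2.9469, 0.0024, -1.5717]} 0.9959513346354166
wrist {'mtx': [[303.8139, 0.0, 251.3167], [0.0, 303.8139, 185.776], [0.0, 0.0, 1.0]], 'hand_eye': [[0.0007, -0.2661, 0.9639, -0.1428], [0.0001, -0.9639, -0.2661, 0.0681], [1.0, 0.0003, -0.0007, -0.0005], [0.0, 0.0, 0.0, 1.0]]} 0.9959564208984375
```

View pics/scene0.png

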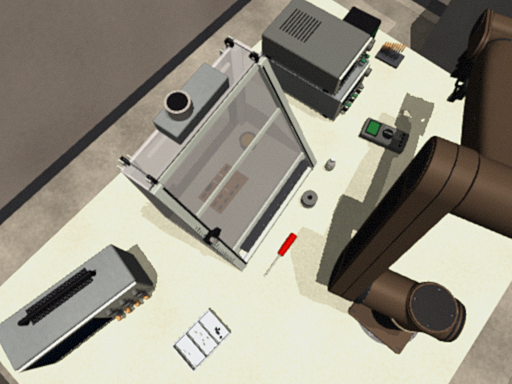

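View pics/top0.png

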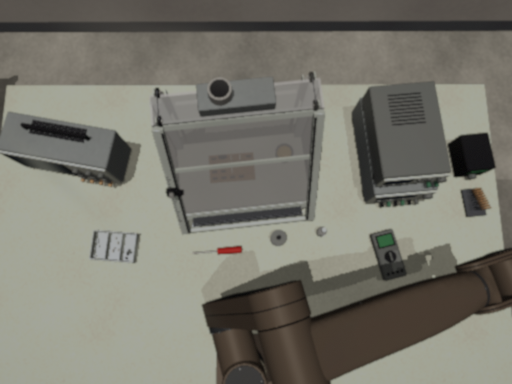

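View pics/wrist0.png

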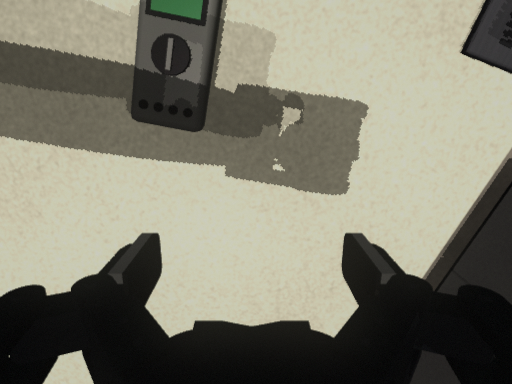

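```bash
cat > h.py <<'E'
import numpy as np,cv2
from scipy.spatial.transform import Rotation as R
from station import *
def camT(n):
    c=calibration(n)
    return c['mtx'],R.from_euler('xyz',c['rotation']).as_matrix(),np.array(c['position'])
def cloud(n,d):
    K,Rm,t=camT(n); v,u=np.mgrid[:d.shape[0],:d.shape[1]]
    ray=np.stack([(u-K[0,2])/K[0,0],(v-K[1,2])/K[1,1],np.ones(d.shape)],-1)
    return (ray*d[...,None])@Rm.T+t
E
python3 - <<'E'
from h import *
for n,(a,b,c,e) in {'top':(145,340,60,250),'scene':(110,330,30,280)}.items():
    z=np.load(f'pics/{n}0.npz');p=z['p'][c:e,a:b]
    cv2.imwrite(f'pics/{n}_z.png',cv2.resize(p,None,fx=600/(e-c)*.99,fy=600/(e-c)*.99,interpolation=cv2.INTER_CUBIC)[:,:,::-1])
z=np.load('pics/top0.npz');P=cloud('top',z['d'])
for u in (215,245,285):
    print(u)
    for v in range(150,240,3): print(v,np.round(P[v,u],3),z['p'][v,u])
E
```

```text
215
150 [0.635 0.082 0.322] [113 111 106]
153 [0.63  0.083 0.309] [113 111 106]
156 [0.625 0.084 0.298] [102  95  89]
159 [0.618 0.084 0.289] [95 90 85]
162 [0.612 0.085 0.28 ] [103  95  88]
165 [0.601 0.084 0.287] [132 133 125]
168 [0.595 0.085 0.276] [114 114 106]
171 [0.59  0.086 0.261] [93 88 85]
174 [0.584 0.087 0.249] [102  94  87]
177 [0.577 0.088 0.239] [96 90 86]
180 [0.57  0.088 0.227] [100  93  87]
183 [0.563 0.089 0.218] [110 107 102]
186 [0.556 0.09  0.207] [114 112 107]
189 [0.55  0.091 0.191] [113 111 106]
192 [0.543 0.092 0.182] [113 110 106]
195 [0.536 0.093 0.166] [113 111 106]
198 [0.529 0.093 0.155] [113 111 106]
201 [0.521 0.094 0.143] [113 111 106]
204 [0.514 0.095 0.13 ] [114 111 107]
207 [0.507 0.096 0.117] [113 111 106]
210 [0.498 0.097 0.106] [130 130 125]
213 [0.489 0.097 0.102] [127 129 122]
216 [0.48  0.097 0.097] [67 67 67]
219 [0.469 0.097 0.102] [56 56 57]
222 [0.459 0.097 0.101] [62 63 64]
225 [0.459 0.102 0.027] [121 122 115]
228 [0.449 0.102 0.027] [156 158 154]
231 [0.442 0.104 0.001] [156 158 145]
234 [0.431 0.104 0.   ] [166 168 154]
237 [ 0.421 
[... 1775 characters left out ...]
112 109 105]
189 [ 0.556 -0.129  0.163] [113 110 106]
192 [ 0.549 -0.13   0.149] [112 110 105]
195 [ 0.542 -0.131  0.137] [113 110 105]
198 [ 0.534 -0.132  0.127] [113 111 106]
201 [ 0.527 -0.133  0.112] [113 110 106]
204 [ 0.519 -0.134  0.104] [135 137 129]
207 [ 0.51  -0.134  0.093] [106 107 102]
210 [ 0.498 -0.133  0.106] [57 56 58]
213 [ 0.488 -0.133  0.106] [58 59 60]
216 [ 0.492 -0.141  0.018] [67 68 65]
219 [ 0.48  -0.14   0.025] [158 160 156]
222 [ 0.473 -0.141  0.004] [130 132 122]
225 [ 0.463 -0.142 -0.003] [166 168 154]
228 [ 0.451 -0.141  0.004] [166 168 153]
231 [ 0.441 -0.141  0.004] [154 155 141]
234 [ 0.426 -0.137  0.045] [111 111 103]
237 [ 0.415 -0.137  0.047] [105 105  99]
```

View pics/top_z.png

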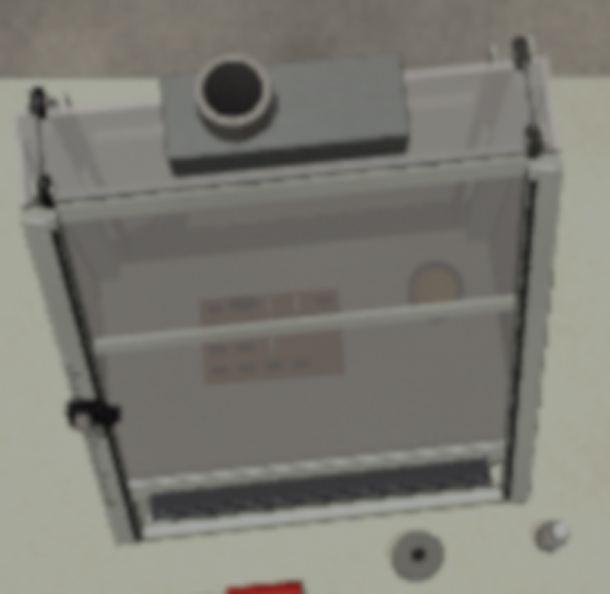

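View pics/scene_z.png

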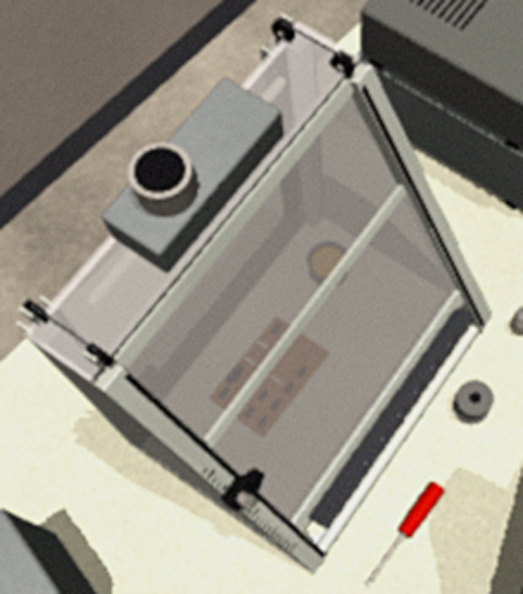

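```bash
python3 - <<'E'
from h import *
import station
print([x for x in dir(station) if not x.startswith('_')]); print(getattr(station,'grip_depth',None))
N=[]
for n,box in {'top':(200,300,170,203),'scene':(215,290,110,210)}.items():
    z=np.load(f'pics/{n}0.npz');P=cloud(n,z['d'])
    a,b,c,e=box;q=P[c:e,a:b].reshape(-1,3)
    q=q[z['d'][c:e,a:b].reshape(-1)>0]
    for _ in range(4):
        m=q.mean(0);nn=np.linalg.svd(q-m,full_matrices=False)[2][2];nn*=-np.sign(nn[0]);r=(q-m)@nn;q=q[abs(r)<max(2.5*np.std(r),.004)]
    print(n,len(q),m,nn,'yaw',np.degrees(np.arctan2(-nn[1],-nn[0])),'lean',np.degrees(np.arcsin(nn[2])),r.std(), 'd',m@nn)
# dark lip pixels
for n,box in {'top':(180,310,200,228),'scene':(225,320,150,265)}.items():
    z=np.load(f'pics/{n}0.npz');P=cloud(n,z['d']);a,b,c,e=box
    g=z['p'].max(2)[c:e,a:b]<80; Q=P[c:e,a:b]; g&=(Q[...,2]>.08)&(Q[...,2]<.13)
    k,l,st,_=cv2.connectedComponentsWithStats(g.astype(np.uint8)); i=1+st[1:,4].argmax();q=Q[l==i]
    print(n,st[i]+[a,c,0,0,0]);uv=np.argwhere(l==i)[:,::-1]+[a,c]
    print(cv2.minAreaRect(uv.astype(np.float32)), cv2.boxPoints(cv2.minAreaRect(uv.astype(np.float32))).tolist())
    v=np.linalg.svd(q-q.mean(0),full_matrices=False)[2][0];print(q.mean(0),v,np.degrees(np.arctan2(-v[0],v[1])), np.ptp((q-q.mean(0))@v))
# ik
E
python3 - <<'E'
from h import *
for yaw in (0,5,8,12):
  for pit in (0,30,45,60):
    for roll in (0,90,-90,180):
        for p in ((.47,0,.07),(.54,0,.19)):
          j=ik(p,[np.radians(roll),np.radians(pit),np.radians(yaw)])
          if j is not None: print(yaw,pit,roll,p,np.round(j,2))
E
```

```text
['MotionError', 'calibration', 'clamp', 'finish_job', 'goto_joints', 'grip_depth', 'ik', 'move_l', 'move_to', 'pause', 'read_camera', 'release', 'state']
0.0187
top 3218 [ 0.55945669 -0.017099    0.18862169] [-0.86281456 -0.09204429  0.49707031] yaw 6.089232839608111 lean 29.806361722650156 0.0016824813701763924 d -0.38737527043035175
scene 7028 [ 0.5920137  -0.02618271  0.24360501] [-0.83646403 -0.09204438  0.54023676] yaw 6.279554593223986 lean 32.69975749357344 0.003388484608933145 d -0.3611838177787522
top [193 207 108  19 857]
((246.71563720703125, 216.01263427734375), (8.061006546020508, 107.88255310058594), 83.8844985961914) [[192.65194702148438, 217.75160217285156], [299.9205627441406, 206.25852966308594], [300.7793273925781, 214.27366638183594], [193.51071166992188, 225.76673889160156]]
[ 0.4791929  -0.00815639  0.10128109] [-1.06817805e-01  9.94278591e-01 -2.01441619e-04] 6.131908332859869 0.35584491374530514
scene [241 161  68  91 894]
((274.3541259765625, 205.24693298339844), (8.806838989257812, 108.29388427734375), 34.89070129394531) [[239.76950073242188, 247.14186096191
[... 2299 characters left out ...]
23]
12 45 90 (0.54, 0, 0.19) [-0.38 -0.31  2.39  0.87  0.54  0.34]
12 45 -90 (0.54, 0, 0.19) [-0.38 -0.31  2.39  0.87  0.54 -2.8 ]
12 45 180 (0.54, 0, 0.19) [-0.38 -0.31  2.39  0.87  0.54  1.91]
12 60 0 (0.47, 0, 0.07) [-0.37 -0.2   2.48  0.62  0.49 -1.07]
12 60 0 (0.54, 0, 0.19) [-0.31 -0.23  2.25  0.39  0.7  -0.76]
12 60 90 (0.47, 0, 0.07) [-0.37 -0.2   2.48  0.62  0.49  0.5 ]
12 60 90 (0.54, 0, 0.19) [-0.31 -0.23  2.25  0.39  0.7   0.81]
12 60 -90 (0.47, 0, 0.07) [-0.37 -0.2   2.48  0.62  0.49 -2.64]
12 60 -90 (0.54, 0, 0.19) [-0.31 -0.23  2.25  0.39  0.7  -2.33]
12 60 180 (0.47, 0, 0.07) [-0.37 -0.2   2.48  0.62  0.49  2.07]
12 60 180 (0.54, 0, 0.19) [-0.31 -0.23  2.25  0.39  0.7   2.38]
```

```bash
cat >> h.py <<'E'
RL=(R.from_euler('z',6.1,degrees=True)*R.from_euler('y',30,degrees=True)).as_matrix() # lip axes
def cast(K,Rm,t,uv,d0,axis=RL[:,0]):
    "ray onto plane axis.p=d0"
    r=Rm@np.array([(uv[0]-K[0,2])/K[0,0],(uv[1]-K[1,2])/K[1,1],1.])
    return t+r*(d0-axis@t)/(axis@r)
def save(name,p,box=None,f=1):
    if box: a,b,c,e=box;p=p[c:e,a:b]
    cv2.imwrite(f'pics/{name}.png',cv2.resize(p,None,fx=f,fy=f,interpolation=cv2.INTER_CUBIC)[:,:,::-1])
E
python3 - <<'E'
from h import *
z=np.load('pics/top0.npz');s=np.load('pics/scene0.npz')
for n,w,boxes in (('top',z,[(200,300,172,203)]),('scene',s,[(215,290,110,210)])):
    P=cloud(n,w['d']);a,b,c,e=boxes[0];q=P[c:e,a:b].reshape(-1,3)@RL;q=q[w['d'][c:e,a:b].reshape(-1)>0]
    print(n,'pane x',np.median(q[:,0]),np.std(q[:,0]))
save('topA',z['p'],(165,315,150,240),5);save('scA',s['p'],(190,290,190,280),6)
E
cat > scan.py <<'E'
from h import *
O=np.array([.5,-0.003,.085])  # approx lip origin
out=[]
for yl in (-.12,-.06,0,.06,.12):
  for yaw in range(-80,81,10):
    for pit in (15,20,25,30,35,40,45):
      ok=[];js=[]
      for sl in (-.02,0,.06,.12):
        p=O+RL@[-.022,yl,sl-.02]
        best=None
        for roll in (90,-90):
          j=ik(p,[np.radians(roll),np.radians(pit),np.radians(yaw)])
          if j is not None: best=j if best is None else best; 
        ok.append(best is not None); js.append(best)
      if all(ok): print(yl,yaw,pit,[np.round(j,2).tolist() for j in js[::3]])
E
python3 scan.py
```

```text
top pane x 0.3858650367196984 0.0018090172784621346
scene pane x 0.3829949231796164 0.007324632692060889
-0.12 -80 25 [[-0.01, 0.33, 2.25, -1.47, 1.11, -2.2], [0.01, 0.19, 2.09, -1.33, 1.17, -2.52]]
-0.12 -80 30 [[-0.03, 0.28, 2.25, -1.41, 1.03, -2.28], [-0.01, 0.15, 2.08, -1.24, 1.12, -2.6]]
-0.12 -80 35 [[-0.06, 0.23, 2.26, -1.33, 0.96, -2.37], [-0.04, 0.12, 2.08, -1.15, 1.07, -2.69]]
-0.12 -80 40 [[-0.09, 0.19, 2.26, -1.24, 0.9, -2.48], [-0.06, 0.1, 2.07, -1.05, 1.04, -2.78]]
-0.12 -80 45 [[-0.12, 0.15, 2.26, -1.13, 0.84, -2.59], [-0.09, 0.07, 2.06, -0.94, 1.01, 0.26]]
-0.12 -70 15 [[-0.0, 0.38, 2.32, 4.51, 1.18, -2.02], [0.01, 0.19, 2.19, 4.66, 1.15, -2.37]]
-0.12 -70 35 [[-0.09, 0.17, 2.34, -1.49, 0.84, -2.38], [-0.06, 0.05, 2.16, -1.23, 0.92, -2.75]]
-0.12 -70 40 [[-0.12, 0.13, 2.34, -1.38, 0.77, -2.51], [-0.09, 0.02, 2.15, -1.11, 0.89, 0.27]]
-0.12 -70 45 [[-0.15, 0.09, 2.33, -1.24, 0.72, -2.65], [-0.11, 0.01, 2.13, -0.98, 0.87, 0.15]]
-0.12 -60 15 [[-0.05, 0.33, 2.41, 4.27, 1.11, -1.95], [-0.03, 0.1, 2.29, 4.48, 1.01, -2.33]]
-0.12 -60 20 [[-0.07, 0.26, 2.42, 4.33, 1.0, -2.03
[... 13551 characters left out ...]
.38, 2.16, 0.9, 1.48, -1.06], [-0.61, 0.24, 2.03, 0.96, 1.59, -0.8]]
0 80 30 [[-0.69, 0.33, 2.18, 0.87, 1.42, -1.02], [-0.6, 0.2, 2.03, 0.91, 1.54, -0.77]]
0 80 35 [[-0.67, 0.28, 2.19, 0.83, 1.36, -0.98], [-0.58, 0.16, 2.03, 0.86, 1.49, -0.72]]
0 80 40 [[-0.64, 0.24, 2.2, 0.79, 1.3, -0.93], [-0.55, 0.13, 2.03, 0.8, 1.45, -0.68]]
0 80 45 [[-0.62, 0.19, 2.21, 0.74, 1.25, -0.87], [-0.53, 0.1, 2.03, 0.74, 1.4, -0.63]]
0.06 -80 15 [[0.41, 0.51, 2.09, -1.24, 1.47, -2.1], [0.37, 0.36, 1.97, -1.25, 1.53, -2.37]]Traceback (most recent call last):
  File "scan.py", line 12, in <module>
    j=ik(p,[np.radians(roll),np.radians(pit),np.radians(yaw)])
ValueError: time passes only in moves, steps and waits
```

```bash
ls -la pics
```

```text
total 6088
drwxr-xr-x 2 agent agent    4096 Dec  7 02:41 .
drwxr-xr-x 3 agent agent    4096 Dec  7 02:41 ..
-rw-r--r-- 1 agent agent  352593 Dec  7 02:41 scA.png
-rw-r--r-- 1 agent agent 1376746 Dec  7 02:39 scene0.npz
-rw-r--r-- 1 agent agent  350443 Dec  7 02:39 scene0.png
-rw-r--r-- 1 agent agent  458341 Dec  7 02:39 scene_z.png
-rw-r--r-- 1 agent agent 1376746 Dec  7 02:39 top0.npz
-rw-r--r-- 1 agent agent  208208 Dec  7 02:39 top0.png
-rw-r--r-- 1 agent agent  189785 Dec  7 02:41 topA.png
-rw-r--r-- 1 agent agent  256909 Dec  7 02:39 top_z.png
-rw-r--r-- 1 agent agent 1376746 Dec  7 02:39 wrist0.npz
-rw-r--r-- 1 agent agent  254622 Dec  7 02:39 wrist0.png
```

View pics/topA.png

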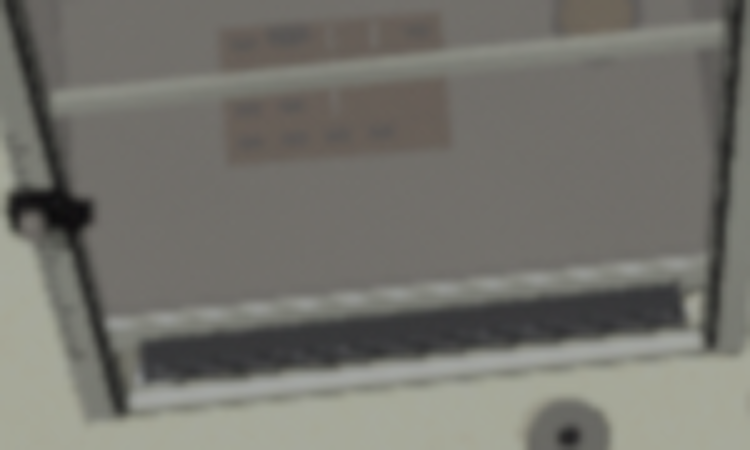

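View pics/scA.png

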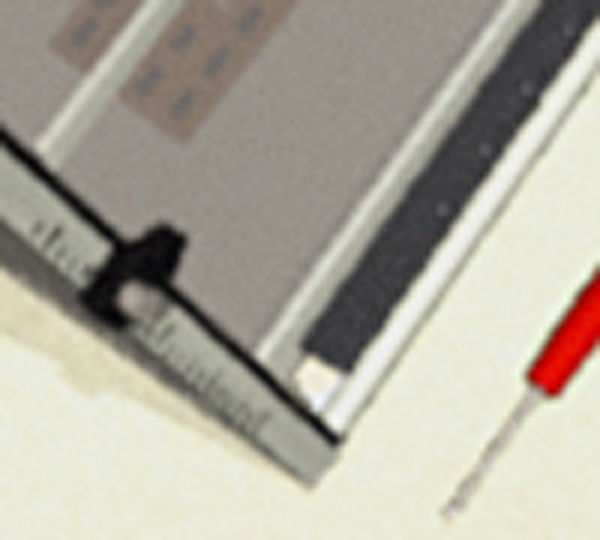

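```bash
cat > a.py <<'E'
from h import *
D=.350
T=camT('top');S=camT('scene')
for n,C,pts in (('top',T,dict(ptr=(183.4,192.2),Lfb=(193.2,226.6),Rfb=(302.2,215))),('scene',S,dict(ptr=(220.8,229.2),Lfb=(248.3,252)))):
    for k,uv in pts.items():
        p=cast(*C,uv,D);print(n,k,np.round(p,4),'lip coords',np.round(p@RL,4))
def tri(a,b):
    A=[];B=[]
    for (K,Rm,t),uv in ((T,a),(S,b)):
        r=Rm@np.array([(uv[0]-K[0,2])/K[0,0],(uv[1]-K[1,2])/K[1,1],1.]);r/=np.linalg.norm(r)
        M=np.eye(3)-np.outer(r,r);A.append(M);B.append(M@t)
    return np.linalg.solve(sum(A),sum(B))
for k,a,b in (('ptr',(183.4,192.2),(220.8,229.2)),('Lfb',(193.2,226.6),(248.3,252))):
    p=tri(a,b);print('tri',k,np.round(p,4),np.round(p@RL,4))
# bottle/reel
for k,uv,z in (('bottle',(321.5,231),.08),('reel',(279,238),.045),('driverL',(195,252),.01),('driverR',(241,250),.02)):
    print(k,np.round(cast(*T,uv,z,np.array([0,0,1.])),3))
E
python3 a.py
```

```text
top ptr [0.529  0.1807 0.2444] lip coords [0.35   0.1234 0.4843]
top Lfb [0.4448 0.1682 0.0971] lip coords [0.35   0.12   0.3141]
top Rfb [ 0.4829 -0.1903  0.0967] lip coords [ 0.35   -0.2405  0.3137]
scene ptr [0.5226 0.1835 0.2338] lip coords [0.35   0.1269 0.472 ]
scene Lfb [0.4418 0.1665 0.0916] lip coords [0.35   0.1186 0.3078]
tri ptr [0.5283 0.183  0.2273] [0.3581 0.1258 0.4693]
tri Lfb [0.4423 0.1675 0.1023] [0.3452 0.1196 0.3174]
bottle [ 0.432 -0.255  0.08 ]
reel [ 0.412 -0.116  0.045]
driverL [0.368 0.171 0.01 ]
driverR [0.374 0.013 0.02 ]
```

```bash
cat > b.py <<'E'
from h import *
H=np.array(calibration('wrist')['hand_eye']);tgt=RL@[.35,.11,.40]
n=0
for dist in (.24,.28,.32):
  for el in (35,45,55,65):
    for az in (6,20,-10,40,-30):
      f=R.from_euler('zy',[az,el],degrees=True).apply([1,0,0])
      up=np.array([0,0,1.]);xr=np.cross(f,up);xr/=np.linalg.norm(xr);yd=np.cross(f,xr)
      for sgn in (1,-1):
        Rc=np.stack([sgn*xr,sgn*yd,f],1);pc=tgt-dist*f
        Rt=Rc@H[:3,:3].T; U,_,V=np.linalg.svd(Rt);Rt=U@V
        tp=pc-Rt@H[:3,3]
        e=R.from_matrix(Rt).as_euler('xyz')
        n+=1
        j=ik(tp,e)
        if j is not None: print(dist,el,az,sgn,np.round(tp,3),'lip rel nose-plane x',round((tp@RL)[0]-.35,3),np.round(j,2))
E
python3 b.py
cat > c.py <<'E'
from h import *
from scipy.spatial.transform import Rotation as R
def toolR(yaw):  # tool x in underside plane, azimuth yaw; tool y = +lip z
    ph=np.arctan(np.tan(np.radians(yaw-6.1))*np.cos(np.radians(30)))
    X=RL@[np.cos(ph),np.sin(ph),0];Y=RL[:,2];return np.stack([X,Y,np.cross(X,Y)],1)
E
python3 - <<'E'
from c import *
for yaw in (35,40,45):
  e=R.from_matrix(toolR(yaw)).as_euler('xyz');print(yaw,np.round(np.degrees(e),1))
  for yl in (-.06,-.08,-.1):
    for s in (-.02,0,.08,.16):
      for px in (-.022,-.09):
        j=ik(RL@([.387+px,-.06+yl,.318-.02+s]),e)
        print(yl,s,px,None if j is None else np.round(j,2))
E
```

```text
0.24 35 6 -1 [0.436 0.157 0.242] lip rel nose-plane x -0.082 [ 0.12 -0.61  2.45  0.01  0.61 -1.58]
0.24 35 -10 -1 [0.436 0.175 0.242] lip rel nose-plane x -0.079 [ 0.35 -0.48  2.37 -0.56  0.7  -0.68]
0.24 35 -30 -1 [0.44  0.198 0.237] lip rel nose-plane x -0.071 [ 0.55 -0.24  2.24 -0.89  0.99  0.04]
0.24 45 6 -1 [0.448 0.157 0.25 ] lip rel nose-plane x -0.074 [ 0.11 -0.49  2.32  0.02  0.79 -1.62]
0.24 45 20 -1 [0.449 0.143 0.248] lip rel nose-plane x -0.074 [-0.06 -0.54  2.36  0.38  0.85 -2.29]
0.24 45 -10 -1 [0.449 0.173 0.25 ] lip rel nose-plane x -0.073 [ 0.29 -0.4   2.26 -0.35  0.84 -0.86]
0.24 45 -30 1 [0.424 0.215 0.201] lip rel nose-plane x -0.066 [ 0.74  0.01  2.27 -1.35  1.22 -2.5 ]
0.24 45 -30 -1 [0.45  0.195 0.245] lip rel nose-plane x -0.067 [ 0.48 -0.22  2.16 -0.7   1.03 -0.09]
0.24 55 6 -1 [0.463 0.159 0.256] lip rel nose-plane x -0.065 [ 0.11 -0.36  2.19  0.03  0.97 -1.66]
0.24 55 20 -1 [0.461 0.146 0.254] lip rel nose-plane x -0.067 [-0.03 -0.41  2.24  0.28  0.98 -2.28]
0.24 55 -10 -1 [0.462 0.171 0.256] lip rel nose-plane x -0.064 [ 0.24 -0.3   2.15 -0.22  0.99 -0.94
[... 8104 characters left out ...]
 0 -0.09 [-1.06  0.05  2.45  1.1   1.39 -0.63]
-0.08 0.08 -0.022 [-0.84  0.11  2.29  1.24  1.3  -0.47]
-0.08 0.08 -0.09 [-0.96 -0.07  2.38  1.14  1.41 -0.42]
-0.08 0.16 -0.022 [-0.77  0.03  2.2   1.24  1.3  -0.29]
-0.08 0.16 -0.09 [-0.88 -0.14  2.29  1.17  1.42 -0.24]
-0.1 -0.02 -0.022 [-0.97  0.29  2.32  1.2   1.3  -0.71]
-0.1 -0.02 -0.09 [-1.11  0.13  2.42  1.07  1.39 -0.68]
-0.1 0 -0.022 [-0.95  0.25  2.31  1.2   1.3  -0.66]
-0.1 0 -0.09 [-1.09  0.09  2.41  1.08  1.4  -0.63]
-0.1 0.08 -0.022 [-0.87  0.13  2.26  1.22  1.32 -0.47]
-0.1 0.08 -0.09 [-0.99 -0.04  2.35  1.12  1.43 -0.43]
-0.1 0.16 -0.022 [-0.8   0.06  2.17  1.22  1.32 -0.3 ]
-0.1 0.16 -0.09 [-0.9  -0.11  2.26  1.15  1.44 -0.26]
```

```bash
cat > view.py <<'E'
from h import *
H=np.array(calibration('wrist')['hand_eye'])
def vpose(dist=.30,el=45,az=6.1,tl=(.35,.10,.435)):
    tgt=RL@np.array(tl);f=R.from_euler('zy',[az,el],degrees=True).apply([1,0,0])
    xr=np.cross(f,[0,0,1.]);xr/=np.linalg.norm(xr);yd=np.cross(f,xr)
    Rc=np.stack([-xr,-yd,f],1);Rt=Rc@H[:3,:3].T;U,_,V=np.linalg.svd(Rt);Rt=U@V
    return tgt-dist*f-Rt@H[:3,3],R.from_matrix(Rt).as_euler('xyz')
def wcam():
    s=state();Rt=R.from_euler('xyz',s['ee_rot']).as_matrix()
    return calibration('wrist')['mtx'],Rt@H[:3,:3],np.array(s['ee_pos'])+Rt@H[:3,3]
def shot(name):
    C=wcam();p,d=read_camera('wrist');np.savez(f'pics/{name}.npz',p=p,d=d,K=C[0],R=C[1],t=C[2])
    save(name,np.ascontiguousarray(p[::-1,::-1]),None,1.5)
    return C,p,d
E
python3 - <<'E'
from view import *
p,e=vpose();j=np.array(ik(p,e));print(np.round(p,3),np.round(j,3))
assert j is not None
q=j.copy();q[0]=-1.29;q[5]=-.9
goto_joints(q);print(state()['clock'],state()['ee_pos'])
goto_joints(j);print(state()['clock'],state()['ee_pos'],state()['ft_force'])
shot('w1')
E
```

```text
[0.425 0.143 0.323] [ 0.076 -0.625  2.266  0.045  0.981 -1.66 ]
1.1583 [ 0.22637977 -0.38732678  0.32336008]
3.1583 [0.42506059 0.14235551 0.32267053] [-0.20441165  0.23670582  0.11196617]
```

View pics/w1.png

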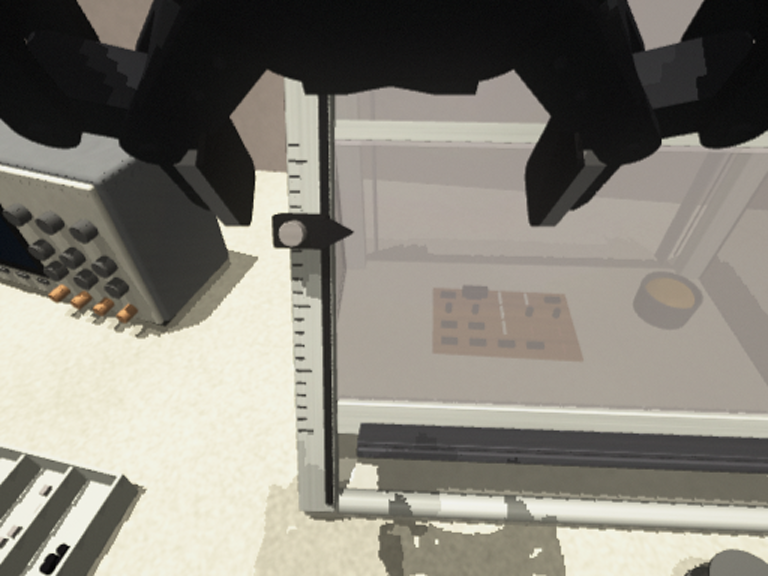

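Run:
```python
from h import *
z=np.load('pics/w1.npz');p=np.ascontiguousarray(z['p'][::-1,::-1])
save('w1a',p,(170,330,265,325),4.5);save('w1b',p,(170,250,130,180),7)
for u in (245,260,300,360): print(u,[(v,int(p[v,u].mean())) for v in range(278,316)])
```

```text
245 [(278, 192), (279, 196), (280, 194), (281, 173), (282, 91), (283, 67), (284, 67), (285, 68), (286, 70), (287, 69), (288, 70), (289, 69), (290, 69), (291, 68), (292, 69), (293, 69), (294, 73), (295, 75), (296, 67), (297, 62), (298, 79), (299, 96), (300, 86), (301, 69), (302, 69), (303, 69), (304, 68), (305, 78), (306, 101), (307, 101), (308, 101), (309, 151), (310, 224), (311, 226), (312, 225), (313, 224), (314, 223), (315, 223)]
260 [(278, 188), (279, 192), (280, 193), (281, 185), (282, 142), (283, 68), (284, 69), (285, 68), (286, 69), (287, 68), (288, 70), (289, 70), (290, 69), (291, 68), (292, 67), (293, 68), (294, 76), (295, 92), (296, 68), (297, 63), (298, 66), (299, 86), (300, 96), (301, 68), (302, 60), (303, 60), (304, 59), (305, 70), (306, 100), (307, 100), (308, 101), (309, 101), (310, 101), (311, 101), (312, 100), (313, 100), (314, 101), (315, 101)]
300 [(278, 190), (279, 188), (280, 188), (281, 188), (282, 189), (283, 167), (284, 88), (285, 69), (286, 69), (287, 70), (288, 69), (289, 70), (290, 70), (291, 70), (292, 69), (293, 67), (294, 69), (295, 68), (296, 74), (297, 81), (298, 60), (299, 57), (300, 65), (301, 77), (302, 74), (303, 62), (304, 60), (305, 61), (306, 61), (307, 70), (308, 101), (309, 101), (310, 101), (311, 103), (312, 103), (313, 101), (314, 103), (315, 100)]
360 [(278, 189), (279, 190), (280, 190), (281, 187), (282, 185), (283, 183), (284, 181), (285, 166), (286, 101), (287, 69), (288, 68), (289, 69), (290, 70), (291, 69), (292, 70), (293, 71), (294, 68), (295, 69), (296, 69), (297, 68), (298, 75), (299, 92), (300, 68), (301, 70), (302, 65), (303, 81), (304, 91), (305, 78), (306, 70), (307, 68), (308, 63), (309, 73), (310, 102), (311, 103), (312, 102), (313, 103), (314, 103), (315, 103)]
```

View pics/w1a.png

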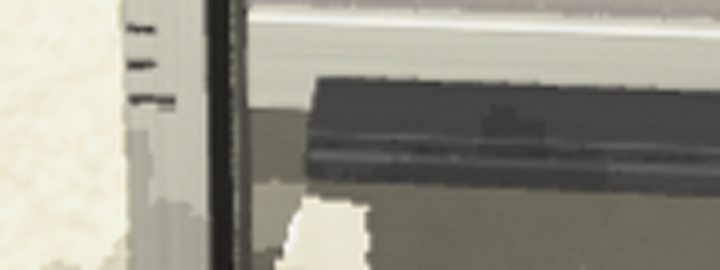

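View pics/w1b.png

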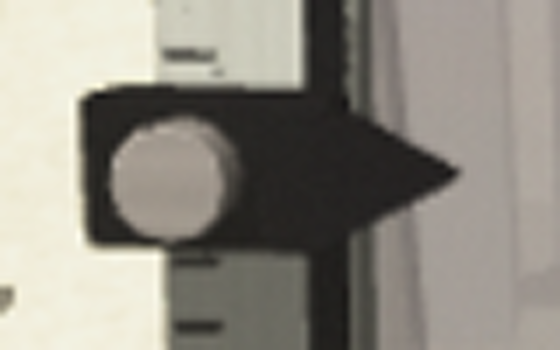

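Run:
```python
from h import *
z=np.load('pics/w1.npz');C=(z['K'],z['R'],z['t'])
for D in (.345,.350,.355):
  for k,(u,v) in dict(ptr=(235.4,154.4),topf=(238,293.9),botf=(238,304.8),topf3=(360,298.9),botf3=(360,309.3)).items():
    p=cast(*C,(511-u,383-v),D);print(D,k,np.round(p,4),np.round(p@RL,4))
P=(lambda d:None)
v,u=np.mgrid[:384,:512];d=z['d']
Q=np.stack([(u-C[0][0,2])/C[0][0,0],(v-C[0][1,2])/C[0][1,1],np.ones(d.shape)],-1)*d[...,None]@C[1].T+C[2]
F=Q[::-1,::-1]@RL
print('ptr',np.round(F[152:158,225:235].reshape(-1,3).mean(0),4))
print('front face',np.round(np.median(F[297:304,250:350].reshape(-1,3),0),4),'top face',np.round(np.median(F[288:292,250:350].reshape(-1,3),0),4))
q=F[180:255,250:400].reshape(-1,3);print('pane?',np.median(q,0))
```

```text
0.345 ptr [0.5213 0.1792 0.2408] [0.345  0.1228 0.4772]
0.345 topf [0.4483 0.1685 0.113 ] [0.345  0.1199 0.3297]
0.345 botf [0.4417 0.1677 0.1016] [0.345  0.1198 0.3165]
0.345 topf3 [0.4618 0.0409 0.1128] [ 0.345  -0.0084  0.3295]
0.345 botf3 [0.4557 0.0389 0.1021] [ 0.345  -0.0097  0.3171]
0.35 ptr [0.5252 0.1802 0.2378] [0.35   0.1233 0.4766]
0.35 topf [0.4509 0.1693 0.1078] [0.35   0.1204 0.3265]
0.35 botf [0.4443 0.1685 0.0962] [0.35   0.1204 0.3131]
0.35 topf3 [0.4647 0.0395 0.1076] [ 0.35   -0.0102  0.3263]
0.35 botf3 [0.4585 0.0375 0.0966] [ 0.35   -0.0115  0.3136]
0.355 ptr [0.5292 0.1812 0.2347] [0.355  0.1239 0.476 ]
0.355 topf [0.4536 0.1701 0.1025] [0.355  0.1209 0.3233]
0.355 botf [0.4468 0.1693 0.0907] [0.355  0.1209 0.3097]
0.355 topf3 [0.4676 0.038  0.1023] [ 0.355  -0.0119  0.3231]
0.355 botf3 [0.4613 0.036  0.0912] [ 0.355  -0.0132  0.3102]
ptr [0.3552 0.1296 0.4758]
front face [0.3499 0.0545 0.3219] top face [0.3647 0.0529 0.3258]
pane? [0.38223018 0.02836644 0.40641537]
```

```bash
cat > go.py <<'E'
from view import *
from c import toolR
Rt=toolR(45);E=R.from_matrix(Rt).as_euler('xyz')
Y=-.14
def P(x,z): return RL@np.array([x,Y,z])
def tl(): return np.array(state()['ee_pos'])@RL
E
python3 - <<'E'
from go import *
q=np.array(state()['joint_positions']);
pr=P(.297,.283);jr=ik(pr,E);jw=ik(pr+[-.0,-.03,.08],E);print(np.round(pr,3),jr is not None,None if jw is None else np.round(jw,2))
clamp(20);print(state()['clock'],state()['width'])
q[0]=-1.06;goto_joints(q)
if jw is not None: goto_joints(jw);print(state()['clock'],state()['ee_pos'])
E
```

```text
[ 0.411 -0.097  0.097] True [-1.12 -0.09  2.4   1.04  1.51 -0.48]
3.975 -0.0005311621044911317
6.7833 [ 0.41166445 -0.12705026  0.17700463]
```

Run:
```python
from go import *
move_l(P(.297,.283),v=.12,threshold=6);print(state()['clock'],tl(),state()['ft_force'])
p,_=read_camera('scene');save('s2',p,(170,430,100,300),3)
p,_=read_camera('wrist');save('w2',p,None,1.2)
```

```text
7.6417 [ 0.29697979 -0.14064568  0.28361074] [ 0.84508376 -0.6022645  -0.16069553]
```

View pics/s2.png

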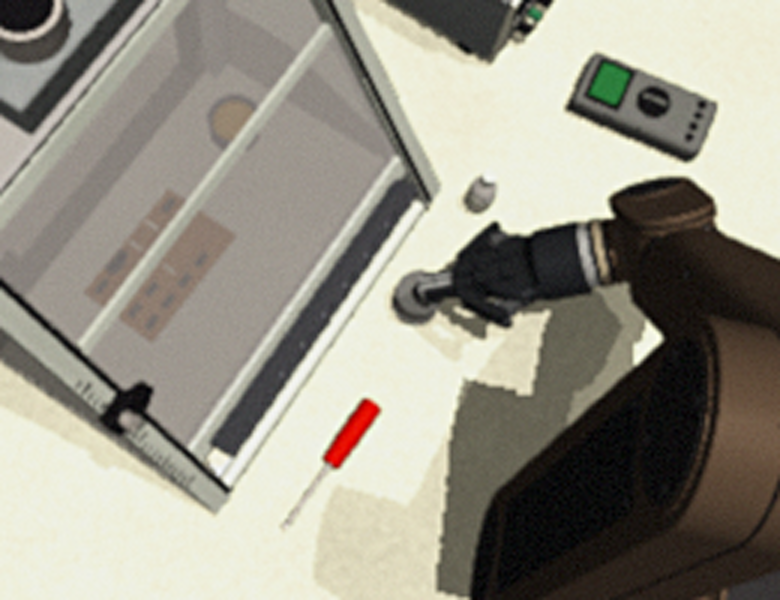

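View pics/w2.png

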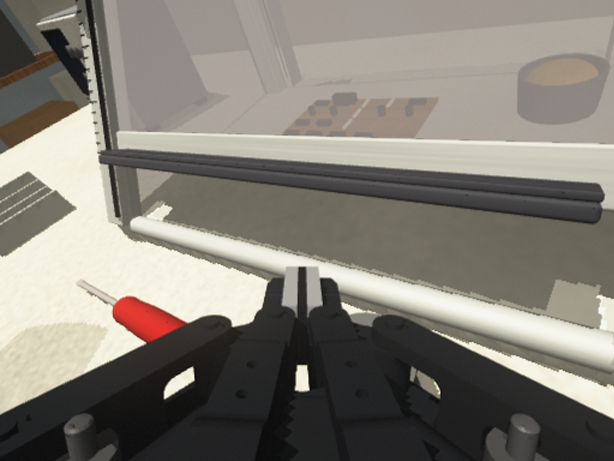

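Run:
```python
from go import *
print(move_l(P(.367,.283),v=.1,threshold=5),state()['clock'],tl(),state()['ft_force'])
r=move_l(P(.367,.320),v=.03,threshold=3);s=state();print(r,s['clock'],tl(),s['ft_force'],np.array(s['ft_force'])@RL)
p,_=read_camera('wrist');save('w3',p,None,1.2)
```

```text
False 8.5917 [ 0.36684334 -0.13990419  0.28301224] [-0.91781044 -0.69071365 -1.03463107]
True 9.35 [ 0.36703097 -0.14001027  0.30402401] [-1.1023564   0.78502641  0.06758291] [-0.91081078  0.89772243 -0.44781883]
```

View pics/w3.png

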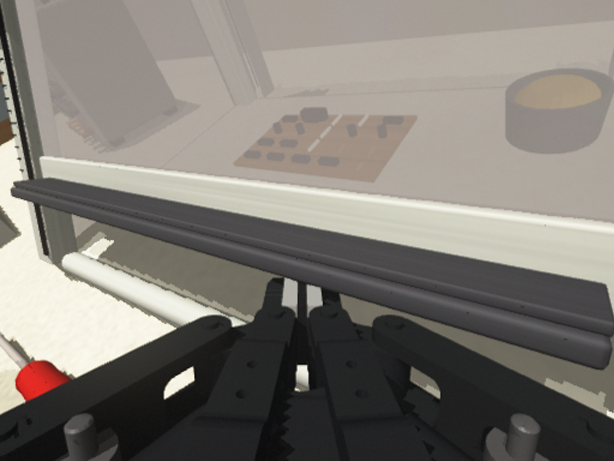

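Run:
```python
from go import *
print(move_l(P(.367,.443),v=.07,threshold=25));s=state();print(s['clock'],tl(),np.array(s['ft_force'])@RL)
p,_=read_camera('wrist');save('w4',p,None,1.2)
p,_=read_camera('scene');save('s4',p,(170,430,100,300),3)
```

```text
False
11.55 [ 0.36694842 -0.14016653  0.44311396] [-0.81949369  2.55544753 -2.87965305]
```

View pics/w4.png

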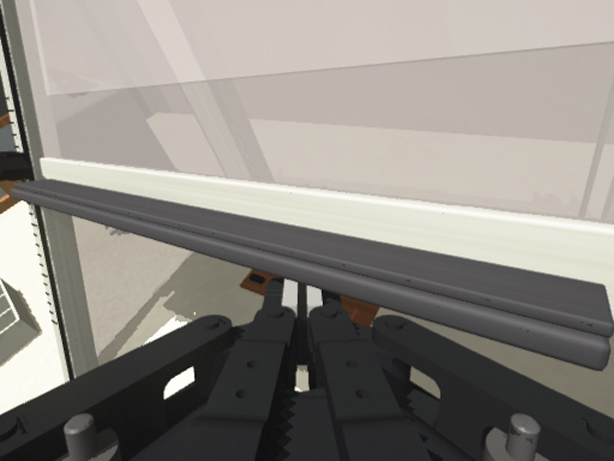

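View pics/s4.png

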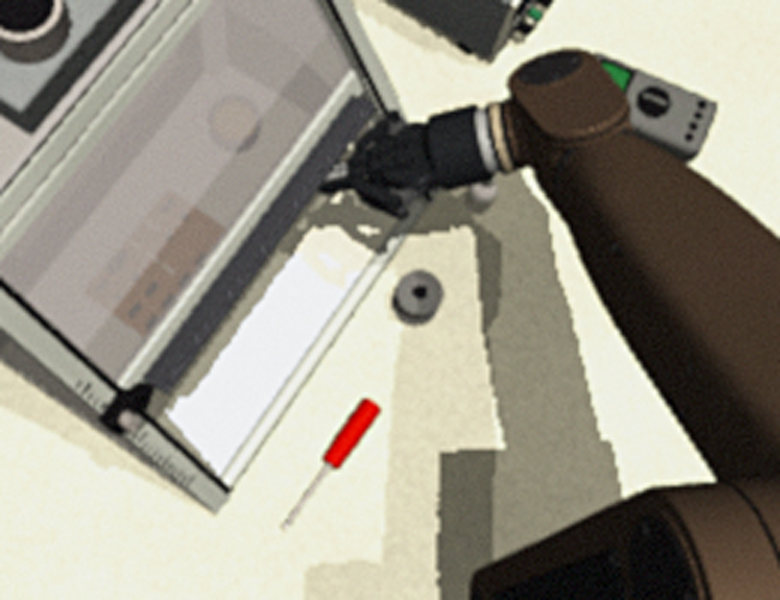

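```bash
cat >> go.py <<'E'
def toview(name):
    z=tl()[2]
    move_l(P(.367,z-.006),v=.05); move_l(P(.297,z-.006),v=.15)
    back=np.array(state()['joint_positions'])
    p,e=vpose();j=np.array([.076,-.625,2.266,.045,.981,-1.66])
    q=j.copy();q[0]=back[0];q[5]=(back[5]+j[5])/2
    goto_joints(q);goto_joints(j);
    C,p,d=shot(name);np.save('back.npy',back)
    f=np.ascontiguousarray(p[::-1,::-1])
    save(name+'z',f,(170,330,120,200),4.5)
    print(state()['clock'],np.round(state()['ft_force'],2))
    for u in (235,240,245,260,300): print(u,[(v,int(f[v,u].mean())) for v in range(145,186)])
def fromview():
    back=np.load('back.npy');q=np.array(state()['joint_positions']);q[0]=back[0];goto_joints(q);goto_joints(back)
E
python3 -c "
from go import *
toview('w5')"
```

```text
15.1333 [-0.22 -0.75  0.28]
235 [(145, 21), (146, 21), (147, 23), (148, 22), (149, 21), (150, 30), (151, 91), (152, 170), (153, 166), (154, 128), (155, 191), (156, 194), (157, 195), (158, 197), (159, 200), (160, 198), (161, 197), (162, 198), (163, 197), (164, 179), (165, 126), (166, 119), (167, 110), (168, 125), (169, 124), (170, 124), (171, 116), (172, 91), (173, 89), (174, 88), (175, 89), (176, 87), (177, 89), (178, 93), (179, 102), (180, 103), (181, 102), (182, 101), (183, 102), (184, 104), (185, 103)]
240 [(145, 19), (146, 18), (147, 22), (148, 21), (149, 21), (150, 21), (151, 33), (152, 117), (153, 197), (154, 194), (155, 197), (156, 195), (157, 194), (158, 196), (159, 199), (160, 198), (161, 198), (162, 185), (163, 132), (164, 87), (165, 75), (166, 81), (167, 68), (168, 61), (169, 54), (170, 67), (171, 87), (172, 76), (173, 69), (174, 68), (175, 66), (176, 63), (177, 54), (178, 65), (179, 90), (180, 101), (181, 103), (182, 101), (183, 102), (184, 101), (185, 101)]
245 [(145, 56), (146, 54), (147, 54), (148, 53), (149, 51), (150, 43), (151, 54), (152, 100), (153, 144), (154, 151
[... 601 characters left out ...]
 66), (167, 73), (168, 67), (169, 58), (170, 54), (171, 81), (172, 79), (173, 70), (174, 69), (175, 67), (176, 66), (177, 59), (178, 53), (179, 87), (180, 102), (181, 102), (182, 101), (183, 101), (184, 101), (185, 101)]
300 [(145, 168), (146, 165), (147, 182), (148, 224), (149, 214), (150, 194), (151, 201), (152, 201), (153, 199), (154, 197), (155, 195), (156, 196), (157, 195), (158, 192), (159, 192), (160, 193), (161, 194), (162, 192), (163, 168), (164, 68), (165, 68), (166, 66), (167, 70), (168, 76), (169, 68), (170, 59), (171, 53), (172, 79), (173, 79), (174, 71), (175, 69), (176, 67), (177, 66), (178, 61), (179, 54), (180, 86), (181, 102), (182, 101), (183, 102), (184, 100), (185, 102)]
```

View pics/w5z.png

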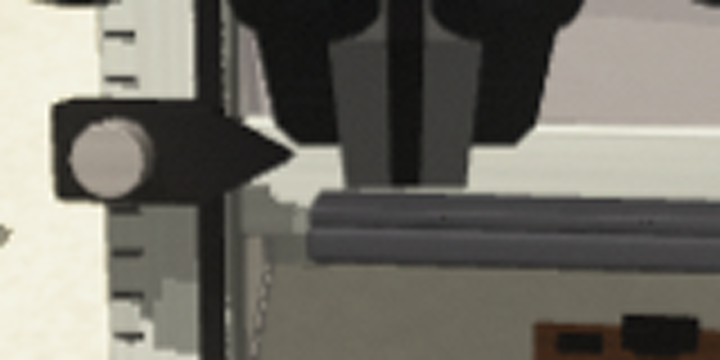

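Run:
```python
from h import *
z=np.load('pics/w5.npz');C=(z['K'],z['R'],z['t'])
for D in (.347,.350,.353):
  c=lambda u,v:(cast(*C,(511-u,383-v),D)@RL)[2]
  pt=c(235.4,154.2);t=c(239,165.7);b=c(239,178.6);b3=c(300,180)
  print(D,'ptr',round(pt,4),'top',round(t,4),'bot',round(b,4),round(b3,4),'remaining from bot',round(pt-(b+.006),4),'from top',round(pt-(t-.006),4))
```

```text
0.347 ptr 0.4765 top 0.4657 bot 0.4532 0.4535 remaining from bot 0.0173 from top 0.0168
0.35 ptr 0.4762 top 0.4652 bot 0.4526 0.4529 remaining from bot 0.0175 from top 0.0169
0.353 ptr 0.4758 top 0.4648 bot 0.452 0.4523 remaining from bot 0.0178 from top 0.017
```

Run:
```python
from go import *
fromview();print(state()['clock'],tl())
print(move_l(P(.367,.4371),v=.12,threshold=8))
print(move_l(P(.367,.4599),v=.025,threshold=25));s=state();print(s['clock'],tl(),np.array(s['ft_force'])@RL)
toview('w6')
```

```text
17.8917 [ 0.29713327 -0.14020532  0.4379121 ]
False
False
19.6833 [ 0.36700799 -0.1399672   0.46025997] [-1.55011802 -0.51609355 -2.171796  ]
23.1583 [-0.29 -0.84  0.33]
235 [(145, 20), (146, 21), (147, 20), (148, 20), (149, 20), (150, 29), (151, 90), (152, 167), (153, 163), (154, 121), (155, 152), (156, 90), (157, 91), (158, 91), (159, 90), (160, 90), (161, 89), (162, 90), (163, 90), (164, 90), (165, 90), (166, 91), (167, 90), (168, 89), (169, 89), (170, 91), (171, 89), (172, 87), (173, 87), (174, 89), (175, 90), (176, 87), (177, 88), (178, 94), (179, 101), (180, 102), (181, 103), (182, 102), (183, 102), (184, 102), (185, 105)]
240 [(145, 19), (146, 19), (147, 19), (148, 21), (149, 20), (150, 19), (151, 21), (152, 51), (153, 84), (154, 75), (155, 70), (156, 68), (157, 65), (158, 63), (159, 55), (160, 54), (161, 87), (162, 86), (163, 86), (164, 85), (165, 87), (166, 85), (167, 86), (168, 85), (169, 85), (170, 86), (171, 86), (172, 87), (173, 87), (174, 85), (175, 87), (176, 86), (177, 89), (178, 90), (179, 90), (180, 100), (181, 101), (182, 101), (183, 101), (184, 101), (185, 102)]
2
[... 733 characters left out ...]
99), (168, 99), (169, 101), (170, 101), (171, 102), (172, 101), (173, 102), (174, 102), (175, 101), (176, 101), (177, 102), (178, 101), (179, 102), (180, 103), (181, 102), (182, 102), (183, 100), (184, 101), (185, 102)]
300 [(145, 194), (146, 173), (147, 89), (148, 66), (149, 70), (150, 77), (151, 69), (152, 58), (153, 50), (154, 78), (155, 78), (156, 72), (157, 70), (158, 67), (159, 68), (160, 63), (161, 60), (162, 103), (163, 141), (164, 142), (165, 142), (166, 144), (167, 144), (168, 141), (169, 128), (170, 100), (171, 100), (172, 101), (173, 101), (174, 101), (175, 102), (176, 101), (177, 100), (178, 100), (179, 101), (180, 100), (181, 100), (182, 100), (183, 100), (184, 101), (185, 98)]
```

View pics/w6z.png

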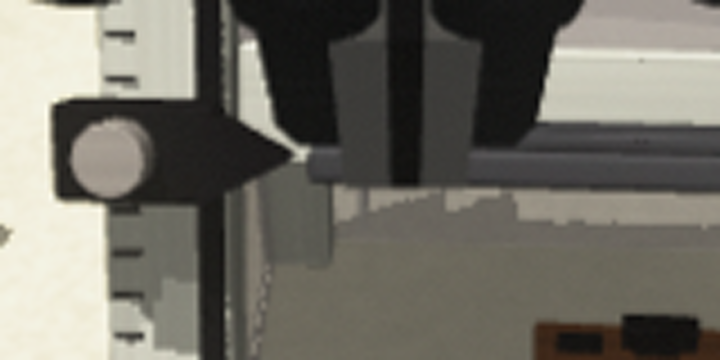

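Run:
```python
from h import *
z=np.load('pics/w6.npz');C=(z['K'],z['R'],z['t'])
f=np.ascontiguousarray(z['p'][::-1,::-1]);save('w6zz',f,(215,255,140,175),16)
print([(v,int(f[v,240].mean()),int(f[v,238].mean()),int(f[v,232].mean()),int(f[v,233].mean()),int(f[v,234].mean())) for v in range(148,164)])
for D in (.347,.350,.353):
  c=lambda u,v:(cast(*C,(511-u,383-v),D)@RL)[2]
  pt=c(235.4,154.2)
  print(D,pt,[(u,round(pt-(c(u,v)+s),4)) for u,v,s in ((240,160.6,.006),(300,161.7,.006),(300,150,-.006))])
```

```text
[(148, 21, 20, 67, 28, 22), (149, 20, 22, 148, 74, 28), (150, 19, 21, 193, 150, 73), (151, 21, 33, 165, 183, 147), (152, 51, 103, 50, 120, 171), (153, 84, 161, 28, 27, 82), (154, 75, 113, 26, 27, 48), (155, 70, 86, 28, 35, 84), (156, 68, 64, 48, 62, 85), (157, 65, 64, 86, 89, 90), (158, 63, 65, 88, 89, 89), (159, 55, 74, 89, 90, 90), (160, 54, 79, 90, 88, 90), (161, 87, 89, 88, 88, 90), (162, 86, 90, 89, 89, 90), (163, 86, 89, 90, 89, 89)]
0.347 0.47771184131196387 [(240, np.float64(-0.0001)), (300, np.float64(-0.0005)), (300, np.float64(0.0006))]
0.35 0.47735322715541906 [(240, np.float64(-0.0)), (300, np.float64(-0.0004)), (300, np.float64(0.0006))]
0.353 0.4769946129988743 [(240, np.float64(0.0001)), (300, np.float64(-0.0003)), (300, np.float64(0.0005))]
```

View pics/w6zz.png

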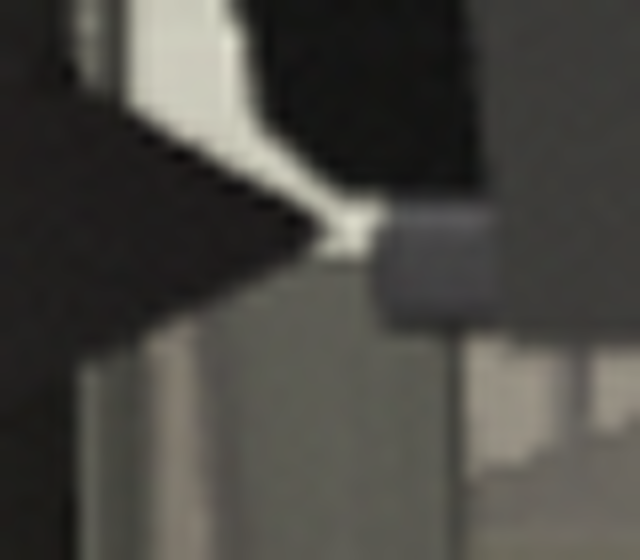

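Run:
```python
from h import *
for n in ('scene','top'):
    p,_=read_camera(n);save(n+'9',p,None,1.5)
print(state()['clock'])
```

```text
23.2583
```

View pics/scene9.png

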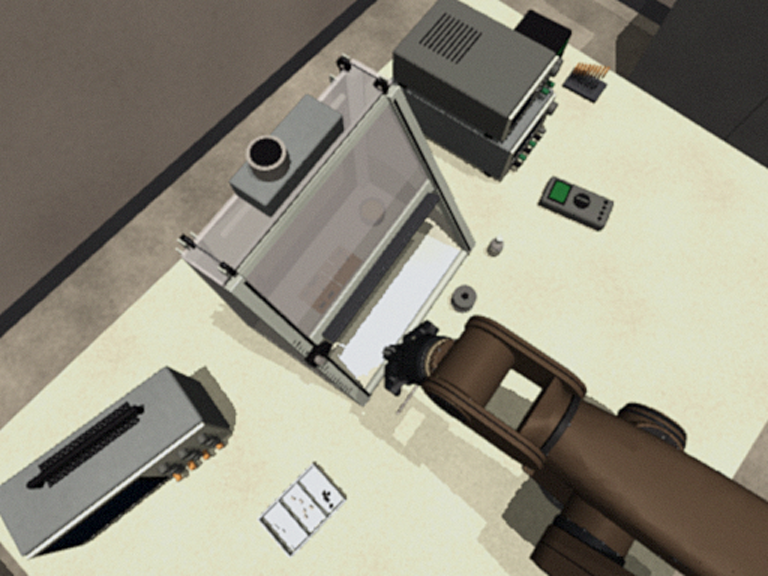

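Run:
```python
from h import *
q=np.array(state()['joint_positions']);q[0]=-1.06;goto_joints(q);s=state();print(s['clock'],s['ft_force'])
p,_=read_camera('scene');save('scene10',p,None,1.5)
finish_job()
```

```text
24.9833 [ 0.98231249  0.32595246 -0.42670872]
the job is handed in; nothing more can be done
```

View pics/scene10.png

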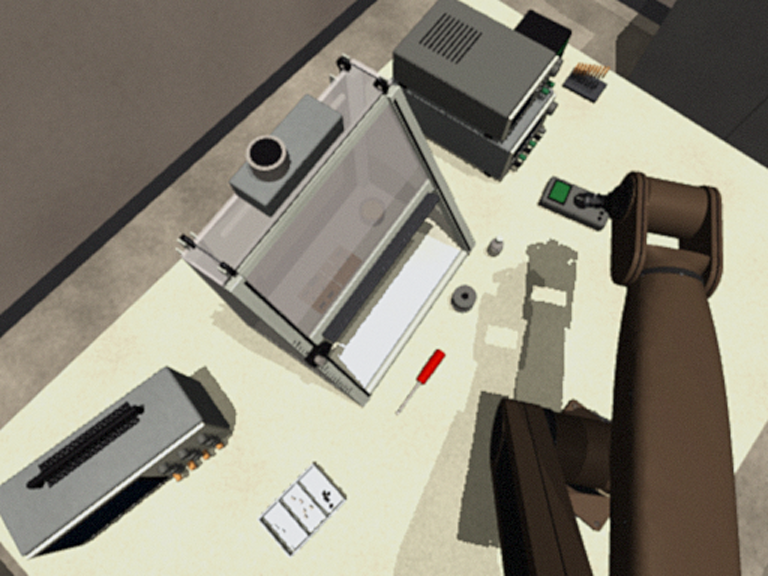

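I pushed the window up by its lip from beneath with the closed fingertips, to level with the pointer tip. It took two steps: 140 mm, then a slow final 17 mm after checking the gap with the wrist camera. I then took the hand away and handed the job in at 25 s of the 38 s allowed.

- **Level:** the last close-up, taken before the hand moved off, shows the lip's mid-thickness level with the pointer tip. My edge readings put it between 0.4 mm above and 0.6 mm below. Part of the lip's upper edge near the pointer was hidden by a fingertip, so that check rests on the lower edge there and both edges further along.
- **Pointer:** it stayed at the same place in all three close-ups, including the last.
- **Rest of the bench:** in the last overview picture everything else looks where it was; I did not measure each item.
- **Contact:** the wrist force stayed around 3 N at the points I read it, and the hand was touching nothing at the end. No check failed or disagreed.

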